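# Make up the boxed gift set

## Task

Make up the gift set in the shallow wooden box: the black-lidded candle, the bottle with the dropper bulb and the flat round salve tin each go upright, fully down, into the hollow bored for it. The open candle jar now standing in the candle's hollow is the shop's tester and was packed by mistake; take it out and stand it upright, wholly on the round cork coaster. Leave the white-tipped spray bottle and the tea light standing where they are, and do not tip anything over.

Things in the scene. Friction and masses are not known exactly. Their poses are not given: they have to be found in the camera images.
- tester_jar: Tester candle: round amber glass jar without a lid, 57 mm in diameter, 78 mm high, 0.24 kg (may vary by a third). It starts upright in the hollow of candle_seat. Origin: centre of its underside, z up.
- lidded_candle: The candle for sale: the same amber jar, 57 mm in diameter, but closed by a black lid and 87 mm high, 0.24 kg (may vary by a third). Stands loose on the dresser top. Origin: centre of its underside, z up.
- dropper_bottle: Slim dark bottle with a long black rubber dropper bulb, 160 mm high over all, 0.13 kg (may vary by a third): round body 45 mm in diameter up to 101 mm, then a collar 24 mm in diameter up to 122 mm, then the thin bulb. Stands loose. Origin: centre of its underside, z up.
- salve_tin: Flat round salve tin, 53 mm in diameter, 22 mm high, with a coloured lid (the top 9 mm, slightly wider than the body), 0.06 kg (may vary by a third). Lies flat and loose, lid up. Origin: centre of its underside, z up.
- spray_bottle: Look-alike to be left alone: small brown bottle of the same 45 mm diameter with a short white nozzle instead of a bulb, 150 mm high. Stands loose. Origin: centre of its underside.
- tealight: Look-alike to be left alone: tea light in a bare metal cup, 40 mm in diameter, 21 mm high, with white wax and a wick. Stands loose. Origin: centre of its underside.
- candle_seat: Fixed square light-wood insert, 85 x 85 x 30 mm, one of three in a row along y (pitch 86 mm, order varies) in a shallow wooden box, 274 x 101 mm, rim level with the inserts' tops, 36 mm above the dresser top. Origin: centre of its underside; x, y along the box's short, long side. Central hollow 66 mm across, 20 mm deep (floor 10 mm above origin), mouth bevelled 4 mm; the tester starts in it.
- bottle_seat: Fixed square light-wood insert, 85 x 85 x 30 mm, one of three in a row along y (pitch 86 mm, order varies) in a shallow wooden box, 274 x 101 mm, rim level with the inserts' tops, 36 mm above the dresser top. Origin: centre of its underside; x, y along the box's short, long side. Central hollow 53 mm across (the narrowest), 22 mm deep (floor 8 mm above origin), mouth bevelled 4 mm; empty.
- tin_seat: Fixed square light-wood insert, 85 x 85 x 30 mm, one of three in a row along y (pitch 86 mm, order varies) in a shallow wooden box, 274 x 101 mm, rim level with the inserts' tops, 36 mm above the dresser top. Origin: centre of its underside; x, y along the box's short, long side. Central hollow 64 mm across (wide, shallow), 6 mm deep (floor 24 mm above origin), mouth bevelled 3 mm; empty.
- coaster: Flat round cork coaster, 96 mm in diameter, 10 mm thick, fixed on the dresser top. Origin: centre of its underside; its flat top is 10 mm above.
Things that resemble listed ones, but are neither listed nor needed, are in the scene too. Leave any turquoise look-alike of the lidded_candle alone. Leave any yellow look-alike of the salve_tin alone.

How it is judged:
By the outcome, as a careful person would: the job done as asked, in the order asked, and still so for the second after the job is handed in, with the robot touching nothing.
It also fails if it takes over 102 s, if anything falls off the work surface, if the arm or the gripper's body presses on something with over 40 N, if the wrist force passes 120 N, or if a joint passes its speed limit or range.

## Robot

A 7-joint arm with a two-finger parallel gripper is mounted at the origin on a cart in front of the work surface, level with it; the furniture and walls round the work are solid. World frame = base frame: x ahead of the robot, y to its left, z up, the work surface at z = 0. Lengths are in m, angles in rad, forces in N, time in s.
With the tool pointing down it reaches from about 0.4 to 0.875 m from the base axis. Payload 6.5 kg.
Tool frame: the origin (TCP) lies between the finger pads; the fingertips stand 25 mm ahead of it and the grasp point (between the pads) lies 6 mm ahead of it; y points along the fingers, x is the direction in which the jaws open and shut, and the axes are right-handed (so a half turn about y gives the same grasp; the last joint's range is limited). The gripper opens to 85 mm and grips with 20 to 120 N. Pads are 22 mm wide; open, the fingers measure 114 mm over their backs; the gripper's body (76 mm by 85 mm) begins 54 mm behind the grasp point. The pads swing forward as they close: fully open they stand 13 mm farther back than shut.
Start: joints at [-1.263, 0.536, -0.004, 1.538, 0.003, 1.067, -0.071], TCP at [0.237, 0.605, 0.256] pointing down, gripper open.
Joint ranges: [-2.7, 2.7], [-0.37, 2.16], [-1.27, 1.26], [0.24, 2.4], [-1.31, 4.45], [0.19, 1.91], [-2.76, 2.76]. Speed limits (rad/s): [2.39, 2.39, 3.14, 3.14, 3.14, 3.14, 3.14].

## Interface

Orientations are given as a unit quaternion [w, x, y, z].
In Python, from bench import robot gives the robot as it stands. The module is installed in compiled form; this text tells all that it offers.
- The arm moves only by the shell command python3 -m inch 'ROWS' [FORCE]. ROWS is JSON, one flat list of numbers, 5 for each row, row after row: the opening, from 0 (shut) to 1 (fully open), then the shift along the tool's x, y, z each as a share of 20 mm, from -1 to 1, then the turn about the tool's y as a share of 0.1 rad, from -1 to 1. In form: [fingers, x, y, z, twist, fingers, x, y, z, twist, ...]. A call has 1 to 12 rows; each row shifts and turns the commanded pose from where the row before left it, along the tool's axes as they then stand; what a row does not reach is not made up. A row lasts 1/12 s, in which the tool goes at most 41.7 mm and 7.16 degrees, less where a joint would pass 70% of its speed; a pose out of reach is approached as far as the arm can. A call with a number of a shift or a turn outside -1 to 1 is refused whole. A call with a gripper value outside its range is refused whole. The fingers move at their own pace and stop on an object; FORCE is the grip in N (left out, the last holds). Time passes only in rows, so rows that do not move let the fingers close. It gives the time, the measured TCP pose, the force and the opening at its end, in the units of the state.
- robot.sense(): the state, without advancing time (a new reading comes with each control period).
- robot.capture(name): name is "scene" or "side" or "wrist"; returns a dict with "image" (400x640x3 uint8, blue, green, red), "K" (3x3 intrinsics, pixels), "R" (3x3) and "t" (3): a world point X has camera coordinates R X + t; the wrist camera has in their place "T_tool_cam" (4x4, takes a point from camera to tool coordinates, whose origin is the TCP and whose axes are the tool frame's). Camera axes: x right, y down, z forward; pixel columns grow to the right and rows downward; lengths in m; the calibration is good to about 2 mm. A picture is of the moment at which its call begins: read the wrist's pose just before it. There is no depth.
- robot.hand_in(): hands the job in, once; it reports no verdict.
Trained networks look in a picture, given as the dict that the camera call returned (one of the last four; its "shot" number tells which), for a name from the list of things; names that differ only in an ending like _2 or _b are one class to them, and where a whole thing is asked for, a point or a joint stands for the part that bears it (a point fixed in the world has none). Each returns a list of dicts, best first, with "score" (0 to 1); they miss things now and then, are a little off and sometimes report something else, mostly with a low value. They report only what shows in the picture. A call takes as long as a camera call. They do not tell look-alikes from the thing itself.
- robot.find_in(label, picture): "point" ([x, y, z] in m, in world coordinates, good to about 4 mm: the middle of the surface that is visible of it).
- robot.masks_of(label, picture): "region" (400x640 bool, what is visible of it).
- robot.mark_of(label, picture): "point" ([x, y, z] in m, in world coordinates, good to about 4 mm: a listed point, or the origin of a listed thing).
The state is a dict: "time": time; "q": joint angles; "qd": joint speeds; "effort": joint torques, N m; "tcp_pos": TCP position; "ee_rot": TCP orientation; "wrist_force": force on the tool from outside, world axes, zero at the start; "torque": the same for the moment, N m; "width": finger opening in m.
Only numpy, scipy, OpenCV 4.12 (cv2) and the standard library are available. Lean on these libraries where they do the work, as an engineer would, in place of code of your own. Each camera call takes 0.05 s, during which the arm holds its last target. There are 200 camera calls.

## Working session

There is one attempt and no reset: what is moved stays moved. The work goes in short steps, Python scripts to look and compute and a shell command to move; the robot and the scene stay as the last step left them, time stands still between calls to the robot, and variables do not carry over. Pictures are saved under pics/ and viewed, about 12 in all and at most 16, crops included, and the job is handed in when it is done.

```bash
mkdir -p pics
cat > h.py <<'E'
import numpy as np,cv2
from bench import robot
def save(n,p,crop=None,s=1):
    im=p["image"]
    if crop: x0,y0,x1,y1=crop; im=im[y0:y1,x0:x1]
    cv2.imwrite(f"pics/{n}.png",cv2.resize(im,None,fx=s,fy=s,interpolation=cv2.INTER_CUBIC))
def proj(p,X):
    c=p["R"]@np.asarray(X)+p["t"]; u=p["K"]@c; return u[:2]/u[2]
def ray(p,uv,z):
    d=np.array(p["R"]).T@np.linalg.inv(p["K"])@[uv[0],uv[1],1]; o=-np.array(p["R"]).T@p["t"]
    return o+d*(z-o[2])/d[2]
E
python3 - <<'E'
from h import *
s=robot.sense(); print({k:np.round(v,3).tolist() for k,v in s.items()})
ps={}
for c in("scene","side"):
    p=robot.capture(c); save(c+"0",p); print(c, -np.array(p["R"]).T@p["t"])
    for l in "tester_jar lidded_candle dropper_bottle salve_tin spray_bottle tealight candle_seat bottle_seat tin_seat coaster".split():
        for d in robot.mark_of(l,p)[:4]:
            print(l,round(d["score"],2),np.round(d["point"],3),proj(p,d["point"]).round())
E
```

```text
{'time': 0.0, 'q': [-1.263, 0.537, -0.004, 1.539, 0.003, 1.067, -0.071], 'qd': [-0.001, -0.001, 0.001, -0.001, 0.0, 0.0, -0.0], 'effort': [0.002, -58.341, 1.05, -25.91, 0.012, 0.009, -0.0], 'tcp_pos': [0.237, 0.605, 0.255], 'ee_rot': [-0.584, 0.585, 0.398, -0.399], 'wrist_force': [-0.106, -0.713, 0.011], 'torque': [-0.014, -0.012, 0.006], 'width': 0.085}
scene [-0.41588499  0.72383046  1.15414393]
tester_jar 0.89 [0.582 0.066 0.012] [310. 198.]
lidded_candle 0.86 [ 0.593 -0.224  0.001] [374. 164.]
lidded_candle 0.83 [ 0.585  0.208 -0.001] [274. 219.]
lidded_candle 0.82 [0.453 0.009 0.001] [348. 215.]
dropper_bottle 0.83 [0.555 0.336 0.001] [244. 243.]
salve_tin 0.72 [0.576 0.427 0.002] [214. 252.]
salve_tin 0.47 [0.461 0.152 0.004] [310. 233.]
spray_bottle 0.69 [ 0.443 -0.136 -0.   ] [383. 198.]
tealight 0.43 [ 0.433  0.309 -0.001] [273. 264.]
candle_seat 0.69 [0.579 0.069 0.005] [310. 201.]
bottle_seat 0.65 [ 0.6   -0.105  0.005] [347. 176.]
tin_seat 0.7 [ 0.593 -0.016  0.005] [328. 188.]
coaster 0.7 [ 0.445 -0.328 -0.   ] [425. 175.]
side [-0.05999504 -0.00556446  0.99209749]
tester_jar 0.76 [0.58  0.063 0.016] [336. 182.]
tester_jar 0.21 [ 0.431  0.31  -0.001] [239. 223.]
lidded_candle 0.86 [0.587 0.21  0.   ] [286. 178.]
lidded_candle 0.85 [ 0.457  0.009 -0.   ] [351. 225.]
lidded_candle 0.71 [ 0.601 -0.22  -0.002] [437. 189.]
dropper_bottle 0.82 [ 0.561  0.338 -0.002] [240. 182.]
dropper_bottle 0.71 [ 0.456  0.011 -0.   ] [351. 226.]
salve_tin 0.85 [ 0.465  0.157 -0.001] [297. 217.]
salve_tin 0.84 [0.575 0.426 0.   ] [211. 175.]
spray_bottle 0.83 [ 0.441 -0.138 -0.   ] [406. 237.]
tealight 0.47 [ 0.427  0.308 -0.   ] [239. 224.]
candle_seat 0.87 [0.582 0.067 0.004] [335. 184.]
bottle_seat 0.92 [ 0.6   -0.102  0.008] [396. 183.]
tin_seat 0.73 [ 0.59  -0.018  0.006] [366. 184.]
tin_seat 0.54 [0.581 0.068 0.005] [335. 184.]
coaster 0.79 [ 0.444 -0.324 -0.004] [478. 244.]
```

View pics/scene0.png

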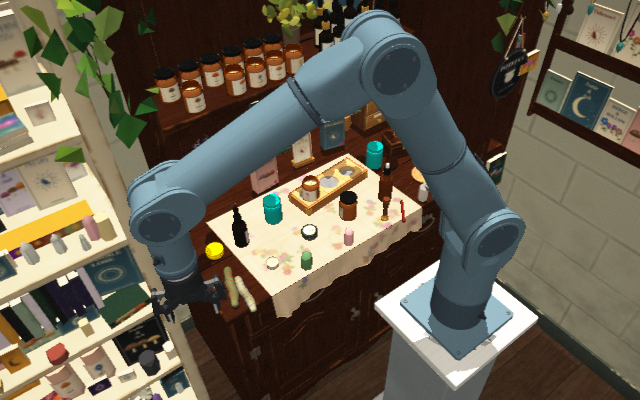

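View pics/side0.png

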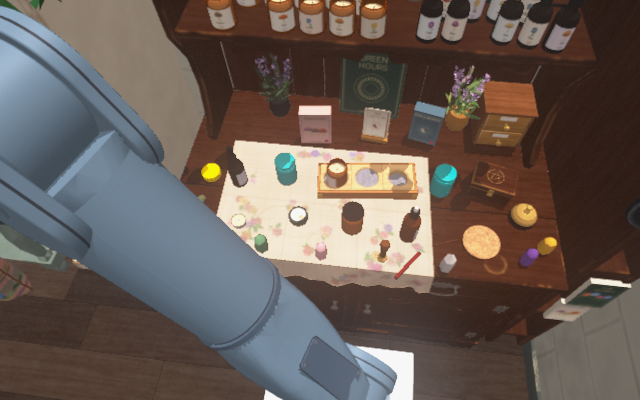

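```bash
cat >> h.py <<'E'
from scipy.spatial.transform import Rotation as Ro
def axes():
    q=robot.sense()["ee_rot"]; return Ro.from_quat([q[1],q[2],q[3],q[0]]).as_matrix()
def go(X,yaw=None):
    """shares (20mm / 0.1rad) needed, turn applied after the shift; yaw = wanted jaw-axis heading mod pi"""
    s=robot.sense(); A=axes(); d=A.T@(np.array(X)-s["tcp_pos"])/.02
    h=np.arctan2(A[1,0],A[0,0]); print("tcp",np.round(s["tcp_pos"],4),"heading",round(h,3),"need xyz",d.round(2),
      "" if yaw is None else "twist %.2f"%(-(((yaw-h+np.pi/2)%np.pi)-np.pi/2)/.1*np.sign(-A[2,1])))
E
python3 - <<'E'
from h import *
print(axes().round(3)); go([.582,.067,.2],0.11)
p=robot.capture("side"); save("crop",p,(190,130,470,280),2.8)
print("K",p["K"][0,0], "wrist", robot.capture("wrist")["T_tool_cam"].round(3))
E
```

```text
[[ 0.365  0.    -0.931]
 [ 0.931 -0.     0.365]
 [-0.    -1.    -0.   ]]
tcp [0.2373 0.6051 0.2563] heading 1.197 need xyz [-18.76   2.82 -25.87] twist 10.87
K 416.7029725430088 wrist [[ 1.    -0.001  0.001 -0.001]
 [-0.001 -0.311  0.95  -0.119]
 [-0.001 -0.95  -0.311  0.08 ]
 [ 0.     0.     0.     1.   ]]
```

View pics/crop.png

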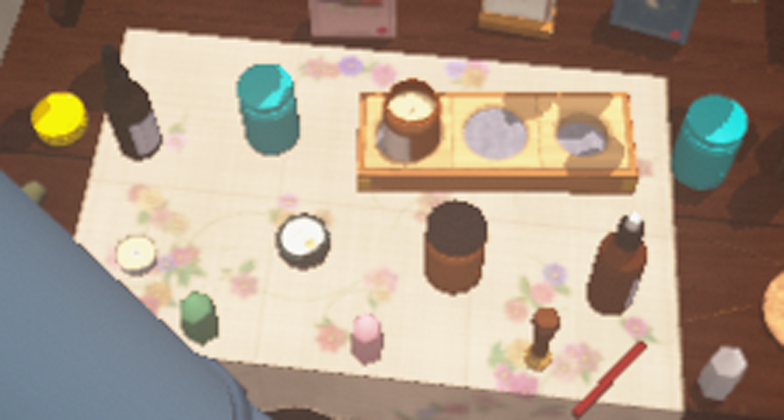

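```bash
python3 -m inch '[1,-0.72,0,-1,0,1,-0.72,0,-1,0,1,-0.72,0,-1,0,1,-0.72,0,-1,0,1,-0.72,0,-1,0,1,-0.72,0,-1,0,1,-0.72,0,-1,0,1,-0.72,0,-1,0,1,-0.72,0,-1,0,1,-0.72,0,-1,0,1,-0.72,0,-1,0,1,-0.72,0,-1,0]' 60
python3 -m inch '[1,-0.72,0,-1,0,1,-0.72,0,-1,0,1,-0.72,0,-1,0,1,-0.72,0,-1,0,1,-0.72,0,-1,0,1,-0.72,0,-1,0,1,-0.72,0,-1,0,1,-0.72,0,-1,0,1,-0.72,0,-1,0,1,-0.72,0,-1,0,1,-0.72,0,-1,0,1,-0.72,0,-1,0]'
python3 -m inch '[1,-0.72,0,-1,0,1,-0.72,0,-0.87,0,1,0,0.2,0,1,1,0,0.2,0,1,1,0,0.2,0,1,1,0,0.2,0,1,1,0,0.2,0,1,1,0,0.2,0,1,1,0,0.2,0,1,1,0,0.2,0,1,1,0,0.2,0,1,1,0,0.2,0,1]'
python3 -m inch '[1,0,0,0,0.87,1,0,0,0,0]'
cat >> h.py <<'E'
def wcap():
    s=robot.sense(); A=axes(); p=robot.capture("wrist"); T=np.array(p["T_tool_cam"])
    Rw=A@T[:3,:3]; tw=A@T[:3,3]+s["tcp_pos"]; p=dict(p); q=dict(p); q["R"]=Rw.T; q["t"]=-Rw.T@tw
    return p,q
def look(name,labels,view=True):
    p,q=wcap(); 
    if view: save(name,q)
    for l in labels.split():
        for d in robot.mark_of(l,p)[:3]:
            print("W",l,round(d["score"],2),np.round(d["point"],4),proj(q,d["point"]).round())
    return q
E
python3 - <<'E'
from h import *
go([.582,.067,.2],.11)
look("w1","tester_jar candle_seat tin_seat bottle_seat lidded_candle")
for c in("scene","side"):
    p=robot.capture(c)
    for l in "tester_jar candle_seat tin_seat bottle_seat lidded_candle salve_tin dropper_bottle coaster".split():
        for d in robot.mark_of(l,p)[:4]:
            print(c,l,round(d["score"],2),np.round(d["point"],4))
E
```

```text
time: 2.2
tcp_pos: [0.3983, 0.3556, 0.2565]
ee_rot: [0.584, -0.584, -0.399, 0.398]
wrist_force: [0.6, -0.1, -0.7]
width: 0.0857
time: 3.2
tcp_pos: [0.5586, 0.1071, 0.2565]
ee_rot: [-0.584, 0.584, 0.399, -0.398]
wrist_force: [0.8, 0.7, 0.3]
width: 0.0851
time: 4.2
tcp_pos: [0.5824, 0.0678, 0.2162]
ee_rot: [0.704, -0.704, -0.068, 0.068]
wrist_force: [0.2, 0.1, 0.2]
width: 0.0855
time: 4.37
tcp_pos: [0.5822, 0.0679, 0.216]
ee_rot: [-0.706, 0.706, 0.038, -0.038]
wrist_force: [0.5, -0.2, 0.3]
width: 0.0854
tcp [0.5822 0.0679 0.216 ] heading 0.107 need xyz [-0.01  0.8  -0.04] twist -0.03
W tester_jar 0.94 [0.5825 0.0619 0.0192] [319. 183.]
W candle_seat 0.34 [ 0.5974 -0.0148  0.0037] [325. 245.]
W tin_seat 0.8 [ 0.5945 -0.0145  0.0023] [323. 244.]
W bottle_seat 0.87 [ 0.6008 -0.1018  0.0084] [320. 312.]
W lidded_candle 0.82 [ 0.4525  0.0102 -0.0022] [199. 210.]
W lidded_candle 0.64 [ 0.5866  0.2064 -0.0014] [340.  30.]
scene tester_jar 0.7 [0.5813 0.0713 0.011 ]
scene candle_seat 0.54 [0.581  0.0683 0.0064]
scene candle_seat 0.31 [0.556  0.3397 0.0029]
scene tin_seat 0.62 [ 0.5938 -0.0178 
[... 177 characters left out ...]
dded_candle 0.79 [0.452  0.0066 0.0026]
scene salve_tin 0.76 [0.4608 0.1528 0.0014]
scene salve_tin 0.56 [ 0.5803  0.4269 -0.001 ]
scene dropper_bottle 0.88 [0.5558 0.3402 0.0017]
scene coaster 0.57 [ 0.4428 -0.3252  0.0011]
side tester_jar 0.37 [0.5808 0.0646 0.0159]
side candle_seat 0.51 [0.5825 0.0668 0.0064]
side tin_seat 0.84 [ 0.59   -0.0184  0.006 ]
side bottle_seat 0.69 [ 0.6047 -0.1028  0.0069]
side lidded_candle 0.66 [ 0.4574  0.0106 -0.0019]
side lidded_candle 0.56 [ 6.014e-01 -2.177e-01 -5.000e-04]
side lidded_candle 0.32 [0.581  0.0691 0.0059]
side salve_tin 0.66 [0.5754 0.4302 0.0026]
side dropper_bottle 0.68 [ 0.5623  0.34   -0.0019]
side coaster 0.61 [ 0.4439 -0.3244 -0.0029]
```

View pics/w1.png

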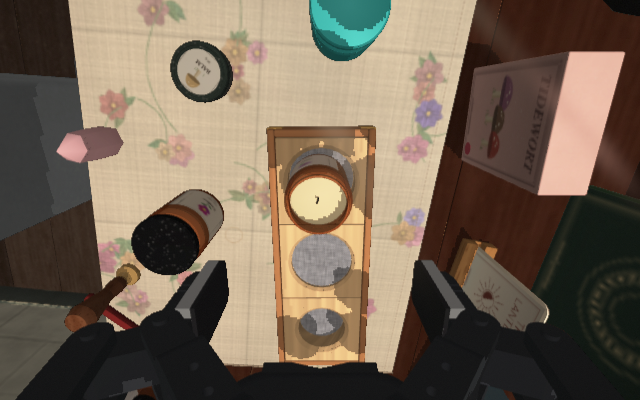

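Run:
```python
from h import *
p,q=wcap()
for n,uv,z in (("tester top",(318,199),.094),("tin hollow",(323,261),.036),("bottle hollow",(322,326),.036),("candle lid",(168,244),.087),("tin lid",(201,71),.022)):
    print(n,ray(q,uv,z).round(4))
```

```text
tester top [0.5809 0.0685 0.094 ]
tin hollow [ 0.5952 -0.0175  0.036 ]
bottle hollow [ 0.6033 -0.0992  0.036 ]
candle lid [0.4583 0.0122 0.087 ]
tin lid [0.4643 0.1552 0.022 ]
```

```bash
python3 -m inch '[1,0,1,0,0,1,0,1,0,0,1,0,1,0,0,1,0,1,0,0,1,0,1,0,0,1,0,1,0,0,1,0,1,0,0,1,0,0.1,0,0,0,0,0,0,0,0,0,0,0,0,0,0,0,0,0]' 60
python3 -m inch '[0,0,0,0,0,0,0,0,0,0,0,0,0,0,0,0,0,0,0,0,0,0,0,0,0]'
python3 - <<'E'
from h import *
look("w2","tester_jar"); go([.444,-.326,.2])
E
```

```text
time: 6.53
tcp_pos: [0.5832, 0.0674, 0.076]
ee_rot: [0.706, -0.706, -0.039, 0.038]
wrist_force: [-2.5, 0.5, 7.5]
width: 0.0534
time: 6.95
tcp_pos: [0.5832, 0.0674, 0.076]
ee_rot: [0.706, -0.706, -0.04, 0.038]
wrist_force: [-1.9, -0.8, 6.8]
width: 0.0537
W tester_jar 0.94 [0.582  0.0641 0.0196] [317. 240.]
tcp [0.5832 0.0675 0.076 ] heading 0.11 need xyz [ -9.06  -6.22 -18.79]
```

```bash
python3 -m inch '[0,0,-0.5,0,0,0,0,-1,0,0,0,0,-1,0,0,0,0,-1,0,0,0,0,-1,0,0,0,0,-1,0,0,0,0,-1,0,0,0,0,-0.7,0,0,0,-0.3,0,-0.5,0,0,-0.5,0,-1,0,0,-0.5,0,-1,0,0,-0.5,0,-1,0]'
python3 -m inch '[0,-0.5,0,-1,0,0,-0.5,0,-1,0,0,-0.5,0,-1,0,0,-0.5,0,-1,0,0,-0.5,0,-1,0,0,-0.5,0,-1,0,0,-0.5,0,-1,0,0,-0.5,0,-1,0,0,-0.5,0,-1,0,0,-0.5,0,-1,0,0,-0.5,0,-1,0,0,-0.5,0,-1,0]'
python3 -m inch '[0,-0.5,0,-1,0,0,-0.5,0,-1,0,0,-0.3,0,-0.8,0,0,0,0,0,0]'
python3 - <<'E'
from h import *
go([.444,-.326,.12]); look("w3","tester_jar coaster")
for c in("scene","side"):
    p=robot.capture(c)
    for l in "coaster tester_jar".split():
        for d in robot.mark_of(l,p)[:4]:
            print(c,l,round(d["score"],2),np.round(d["point"],4))
E
```

```text
time: 8.05
tcp_pos: [0.5527, -0.0074, 0.2179]
ee_rot: [-0.706, 0.706, 0.039, -0.039]
wrist_force: [-0.1, -0.7, -2.0]
width: 0.0535
time: 9.05
tcp_pos: [0.4594, -0.2588, 0.2178]
ee_rot: [0.706, -0.706, -0.038, 0.039]
wrist_force: [1.0, -0.2, -2.9]
width: 0.0528
time: 9.38
tcp_pos: [0.4383, -0.3205, 0.2182]
ee_rot: [-0.705, 0.707, 0.036, -0.037]
wrist_force: [-0.1, -0.6, -1.7]
width: 0.0533
tcp [ 0.4383 -0.3205  0.2182] heading 0.104 need xyz [ 0.26  4.91 -0.29] 
W tester_jar 0.57 [ 0.4353 -0.3237  0.1615] [314. 239.]
W coaster 0.68 [ 0.439  -0.3284 -0.0005] [320. 179.]
scene coaster 0.81 [ 0.4423 -0.3288  0.0023]
scene tester_jar 0.6 [ 0.4421 -0.3175  0.1522]
side coaster 0.66 [ 0.4423 -0.3254 -0.0024]
side tester_jar 0.83 [ 0.4418 -0.3182  0.1581]
```

View pics/w3.png

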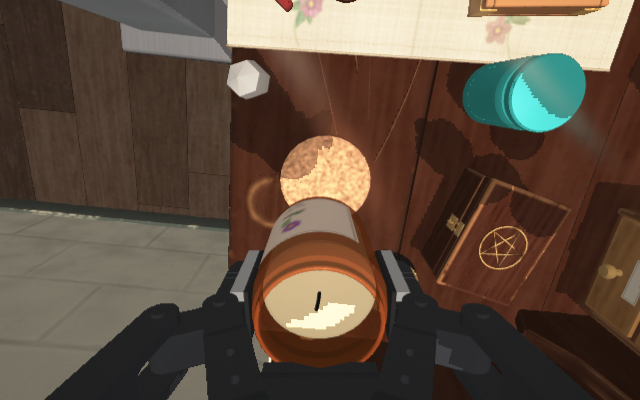

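```bash
python3 -m inch '[0,0.2,1,-0.27,0,0,0,1,0,0,0,0,1,0,0,0,0,1,0,0,0,0,1,0,0,0,0,1,0,0,0,0,0.8,0,0,0,0,0.3,0,0,0,0,0,0,0,0,0,0,0,0]'
python3 - <<'E'
from h import *
go([.4425,-.326,.07])
E
```

```text
time: 10.67
tcp_pos: [0.4465, -0.3212, 0.0767]
ee_rot: [-0.706, 0.706, 0.039, -0.039]
wrist_force: [-0.2, -0.4, -1.3]
width: 0.0532
tcp [ 0.4465 -0.3212  0.0767] heading 0.11 need xyz [-0.22  0.34 -0.22]
```

```bash
python3 -m inch '[0,-0.15,0.1,-0.15,0,0,0,0.13,0,0,0,0,0.1,0,0,0,0,0,0,0]'
python3 - <<'E'
from h import *
go([.4425,-.326,.07])
E
```

```text
time: 11.0
tcp_pos: [0.4437, -0.325, 0.0701]
ee_rot: [-0.706, 0.706, 0.039, -0.038]
wrist_force: [-0.3, -1.1, 0.1]
width: 0.0531
tcp [ 0.4437 -0.325   0.0701] heading 0.11 need xyz [-0.07  0.01 -0.04]
```

```bash
python3 -m inch '[0,0,0.05,0,0,0.8,0,0,0,0,1,0,0,0,0,1,0,0,0,0,1,0,0,0,0,1,0,-0.5,0,0,1,0,-1,0,0,1,0,-1,0,0,1,0,-1,0,0,1,0,-1,0,0,1,0,-1,0,0,1,0,-1,0,0]'
python3 -m inch '[1,0,-0.8,0,0,1,0,0,0,0]'
python3 - <<'E'
from h import *
go([.4555,.0095,.21]); look("w4","tester_jar coaster")
E
```

```text
time: 12.0
tcp_pos: [0.4434, -0.3243, 0.2004]
ee_rot: [-0.706, 0.706, 0.039, -0.039]
wrist_force: [-0.0, 0.4, 0.8]
width: 0.085
time: 12.17
tcp_pos: [0.445, -0.3257, 0.2185]
ee_rot: [-0.705, 0.707, 0.041, -0.037]
wrist_force: [0.8, -0.1, 0.9]
width: 0.0852
tcp [ 0.445  -0.3257  0.2185] heading 0.11 need xyz [ 2.36  0.38 16.6 ] 
W tester_jar 0.9 [ 0.4466 -0.3266  0.0139] [320. 176.]
```

View pics/w4.png

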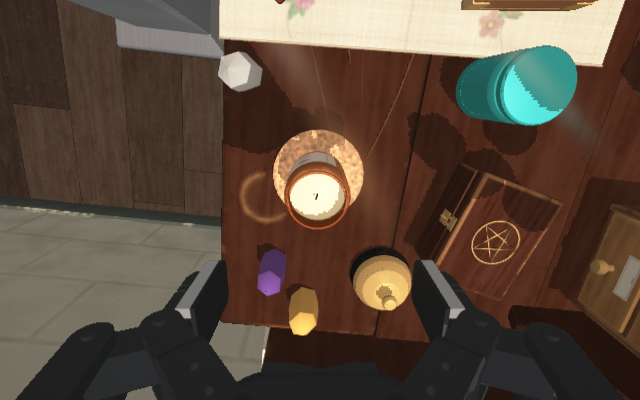

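```bash
python3 -m inch '[1,0.1,0,1,0,1,0.1,0,1,0,1,0.1,0,1,0,1,0.1,0,1,0,1,0.1,0,1,0,1,0.1,0,1,0,1,0.1,0,1,0,1,0.1,0,1,0,1,0.2,0,1,0,1,0.2,0,1,0,1,0.2,0,1,0,1,0.2,0,1,0]'
python3 -m inch '[1,0.2,0,1,0,1,0.2,0,1,0,1,0.2,0,1,0,1,0.2,0,1,0,1,0,0,0.6,0,1,0,0,0,0]'
python3 - <<'E'
from h import *
go([.4555,.0095,.07]); look("w5","lidded_candle spray_bottle")
for c in("scene","side"):
    p=robot.capture(c)
    for l in "lidded_candle".split():
        for d in robot.mark_of(l,p)[:4]:
            print(c,l,round(d["score"],2),np.round(d["point"],4))
E
```

```text
time: 13.32
tcp_pos: [0.4481, -0.0812, 0.2138]
ee_rot: [0.706, -0.706, -0.038, 0.04]
wrist_force: [1.5, 0.2, 0.2]
width: 0.0856
time: 13.82
tcp_pos: [0.4539, 0.0136, 0.2137]
ee_rot: [0.706, -0.706, -0.04, 0.041]
wrist_force: [0.3, 0.5, 0.3]
width: 0.0854
tcp [0.4539 0.0136 0.2137] heading 0.114 need xyz [ 0.07  7.18 -0.22] 
W lidded_candle 0.82 [ 0.5983 -0.2218 -0.0029] [409. 359.]
W lidded_candle 0.67 [0.4545 0.0107 0.0006] [320. 176.]
W lidded_candle 0.43 [4.649e-01 1.573e-01 3.000e-04] [350.  24.]
W spray_bottle 0.8 [ 0.4479 -0.138  -0.0012] [301. 294.]
scene lidded_candle 0.86 [0.453  0.0088 0.0015]
scene lidded_candle 0.68 [ 0.5862  0.207  -0.0028]
scene lidded_candle 0.58 [ 0.5923 -0.2224 -0.0013]
side lidded_candle 0.82 [ 0.598  -0.2176 -0.0012]
```

View pics/w5.png

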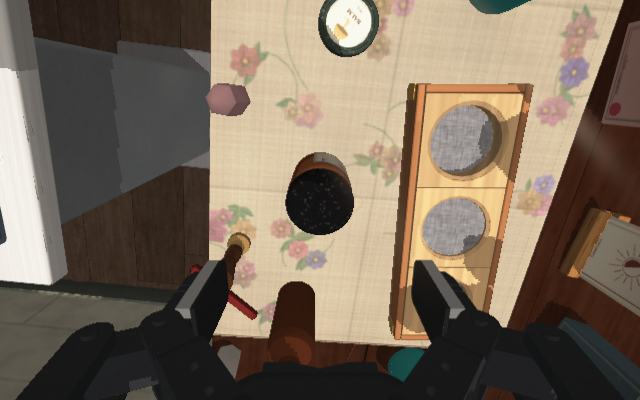

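```bash
python3 -m inch '[1,0,1,-0.17,0,1,0,1,0,0,1,0,1,0,0,1,0,1,0,0,1,0,1,0,0,1,0,1,0,0,1,0,1,0,0,1,0,0.5,0,0,0,0,0,0,0,0,0,0,0,0,0,0,0,0,0,0,0,0,0,0]' 60
python3 -m inch '[0,0,0,0,0,0,0,0,0,0,0,0,0,0,0]'
python3 - <<'E'
from h import *
go([.582,.067,.2]); look("w6","lidded_candle")
E
```

```text
time: 15.17
tcp_pos: [0.4557, 0.0073, 0.0659]
ee_rot: [0.706, -0.706, -0.039, 0.038]
wrist_force: [-1.6, -0.3, 1.2]
width: 0.0541
time: 15.42
tcp_pos: [0.4557, 0.0074, 0.0658]
ee_rot: [0.706, -0.706, -0.039, 0.038]
wrist_force: [-2.8, -0.4, 8.2]
width: 0.0537
tcp [0.4557 0.0074 0.0658] heading 0.11 need xyz [ 6.61 -6.7   2.27] 
W lidded_candle 0.9 [0.4553 0.0092 0.0008] [319. 226.]
```

```bash
python3 -m inch '[0,0,-0.5,0,0,0,0,-1,0,0,0,0,-1,0,0,0,0,-1,0,0,0,0,-1,0,0,0,1,-0.5,0.35,0,0,1,0,0.35,0,0,1,0,0.35,0,0,1,0,0.35,0,0,1,0,0.35,0,0,1,0,0.35,0,0,0.6,0,0.1,0]'
python3 -m inch '[0,0,0,0,0,0,0,0,0,0]'
python3 - <<'E'
from h import *
go([.582,.0655,.082]); look("w6","lidded_candle candle_seat")
for c in("scene","side"):
    p=robot.capture(c)
    for l in "lidded_candle candle_seat".split():
        for d in robot.mark_of(l,p)[:4]:
            print(c,l,round(d["score"],2),np.round(d["point"],4))
E
```

```text
time: 16.52
tcp_pos: [0.5834, 0.0679, 0.1657]
ee_rot: [0.706, -0.706, -0.04, 0.039]
wrist_force: [1.1, 0.4, -2.7]
width: 0.0541
time: 16.68
tcp_pos: [0.5814, 0.0658, 0.1651]
ee_rot: [-0.706, 0.706, 0.039, -0.039]
wrist_force: [-0.2, -0.4, -1.8]
width: 0.0537
tcp [0.5814 0.0658 0.1651] heading 0.11 need xyz [ 0.03  4.16 -0.02] 
W lidded_candle 0.73 [ 0.5904  0.2102 -0.0024] [351.  10.]
W lidded_candle 0.69 [0.5799 0.0686 0.096 ] [318. 222.]
W candle_seat 0.68 [0.5823 0.0654 0.0061] [321. 188.]
scene lidded_candle 0.96 [ 0.5868  0.2101 -0.0055]
scene lidded_candle 0.58 [ 0.5946 -0.2228  0.0017]
scene lidded_candle 0.57 [0.577  0.0675 0.1014]
scene candle_seat 0.55 [0.5807 0.0683 0.0039]
side lidded_candle 0.93 [ 0.6004 -0.2183 -0.0017]
side lidded_candle 0.6 [0.5823 0.0667 0.0982]
side candle_seat 0.58 [0.5821 0.0665 0.002 ]
```

View pics/w6.png

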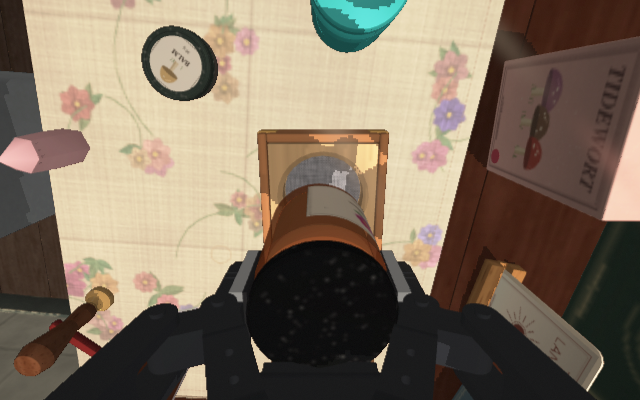

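```bash
python3 -m inch '[0,0,0.8,-0.05,0,0,0,0.8,0,0,0,0,0.8,0,0,0,0,0.6,0,0,0,0,0.5,0,0,0,0,0.4,0,0,0,0,0.1,0,0,0,0,0,0,0,0,0,0,0,0]'
python3 - <<'E'
from h import *
go([.582,.065,.082])
E
```

```text
time: 17.88
tcp_pos: [0.5821, 0.0647, 0.0852]
ee_rot: [-0.706, 0.706, 0.039, -0.039]
wrist_force: [-0.1, 0.1, -1.4]
width: 0.054
tcp [0.5821 0.0647 0.0852] heading 0.11 need xyz [-0.    0.16  0.02]
```

```bash
python3 -m inch '[0,0,0.1,0,0,0,0,0.1,0,0,0,0,0.05,0,0,0,0,0,0,0]'
python3 -m inch '[0.8,0,0,0,0,1,0,0,0,0,1,0,0,0,0,1,0,0,0,0,1,0,-0.5,0,0,1,0,-1,0,0,1,0,-1,0,0,1,0,-1,0,0,1,0,-1,0,0,1,0,-1,0,0,1,0,-1,0,0,1,0,-1,0,0]'
python3 - <<'E'
from h import *
go([.559,.339,.24]); q=look("w7","lidded_candle")
print("lid top in seat px",proj(q,[.5815,.067,.103]),"lid z if at seat")
E
```

```text
time: 18.22
tcp_pos: [0.5824, 0.0648, 0.0818]
ee_rot: [0.706, -0.706, -0.039, 0.038]
wrist_force: [-4.1, -1.3, 15.5]
width: 0.0542
time: 19.22
tcp_pos: [0.5815, 0.0646, 0.2314]
ee_rot: [-0.706, 0.706, 0.039, -0.039]
wrist_force: [0.2, 0.4, 0.9]
width: 0.0856
tcp [0.5815 0.0646 0.2314] heading 0.11 need xyz [ 0.38 -0.43 13.76] 
W lidded_candle 0.89 [ 0.5884  0.2074 -0.0045] [342.  29.]
W lidded_candle 0.72 [0.5814 0.0679 0.0137] [320. 170.]
W lidded_candle 0.63 [ 5.961e-01 -2.244e-01  4.000e-04] [307. 373.]
lid top in seat px [319.94789219 195.03428323] lid z if at seat
```

View pics/w7.png

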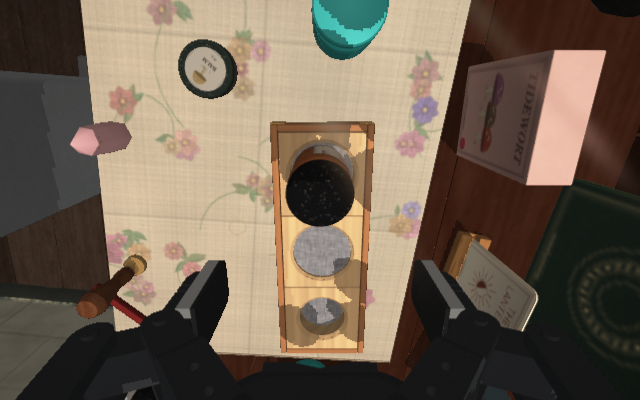

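```bash
python3 -m inch '[1,0,0,1,0,1,0,0,1,0,1,0,0,1,0,1,0,0,1,0,1,0,0,1,0,1,0,0,1,0,1,0,-0.2,1,0,1,0,-0.2,1,0,1,0,0,1,0,1,0.1,0,1,0,1,0.1,0,0.8,0,1,0.1,0,0.3,0]'
python3 -m inch '[1,0,0,0,0,1,0,0,0,0]'
python3 - <<'E'
from h import *
go([.559,.339,.24]); q=look("w8","dropper_bottle")
for c in("scene","side"):
    p=robot.capture(c)
    for l in "dropper_bottle".split():
        for d in robot.mark_of(l,p)[:4]:
            print(c,l,round(d["score"],2),np.round(d["point"],4))
E
```

```text
time: 20.32
tcp_pos: [0.5622, 0.2893, 0.2372]
ee_rot: [0.706, -0.706, -0.04, 0.04]
wrist_force: [-0.1, 0.4, -0.7]
width: 0.0853
time: 20.48
tcp_pos: [0.5634, 0.2849, 0.2374]
ee_rot: [-0.706, 0.706, 0.039, -0.039]
wrist_force: [-1.0, 0.3, -0.9]
width: 0.085
tcp [0.5634 0.2849 0.2374] heading 0.109 need xyz [ 0.07 -0.13  2.71] 
W dropper_bottle 0.85 [0.5644 0.3396 0.0018] [326. 119.]
scene dropper_bottle 0.88 [0.5567 0.3406 0.0027]
```

View pics/w8.png

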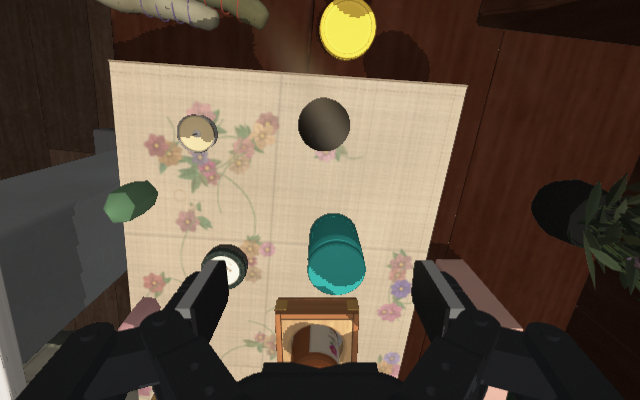

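Run:
```python
from h import *
p,q=wcap(); m=robot.masks_of("dropper_bottle",p)[0]["region"].astype(np.uint8)
(c,r)=cv2.minEnclosingCircle(np.argwhere(m)[:,::-1].astype(np.float32)); print(c,r,q["K"][0,0])
C=-q["R"].T@q["t"]; print("cam",C.round(4))
for z in(.05,.101,.16): print(z,ray(q,c,z).round(4))
im=q["image"][80:170,275:375]; im=np.clip(im.astype(float)*2.2,0,255).astype(np.uint8)
cv2.imwrite("pics/bot.png",cv2.resize(im,None,fx=6,fy=6,interpolation=cv2.INTER_CUBIC))
```

```text
(323.2237854003906, 124.6419448852539) 26.38654899597168 320.3561543166093
cam [0.5547 0.3637 0.3565]
0.05 [0.5611 0.338  0.05  ]
0.101 [0.56   0.3423 0.101 ]
0.16 [0.5588 0.3472 0.16  ]
```

View pics/bot.png

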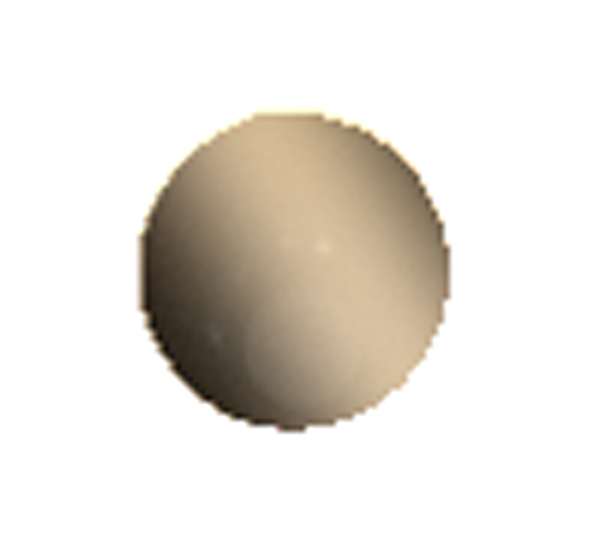

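```bash
python3 -m inch '[1,0.14,0,0.8,0,1,0,0,1,0,1,0,0,0.7,0,1,0,0,0.3,0,1,0,0,0,0,1,0,0,0,0]'
python3 - <<'E'
from h import *
go([.560,.341,.128]); q=look("w9","dropper_bottle")
for h in (0,.101,.122,.16): print(h,proj(q,[.56,.341,h]).round())
for c in("scene","side"):
    p=robot.capture(c)
    for d in robot.mark_of("dropper_bottle",p)[:2]: print(c,round(d["score"],2),np.round(d["point"],4))
E
```

```text
time: 21.38
tcp_pos: [0.5598, 0.3419, 0.2375]
ee_rot: [-0.706, 0.706, 0.039, -0.039]
wrist_force: [1.1, -0.2, 0.6]
width: 0.085
tcp [0.5598 0.3419 0.2375] heading 0.111 need xyz [ 0.01  5.48 -0.04] 
W dropper_bottle 0.75 [ 0.5629  0.3402 -0.0006] [322. 170.]
0 [320. 169.]
0.101 [320. 196.]
0.122 [320. 204.]
0.16 [320. 223.]
scene 0.79 [0.5568 0.3416 0.0012]
```

View pics/w9.png

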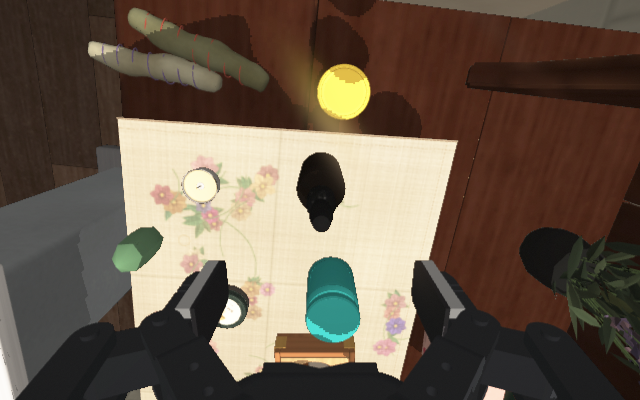

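```bash
python3 -m inch '[1,0,1,0,0,1,0,1,0,0,1,0,1,0,0,1,0,1,0,0,1,0,1,0,0,1,0,0.45,0,0,0.4,0,0,0,0,0.4,0,0,0,0,0,0,0,0,0,0,0,0,0,0,0,0,0,0,0,0,0,0,0,0]' 50
python3 -m inch '[0,0,0,0,0,0,0,0,0,0,0,0,0,0,0]'
python3 - <<'E'
from h import *
go([.602,-.103,.26]); q=look("w10","dropper_bottle")
E
```

```text
time: 22.68
tcp_pos: [0.5607, 0.3425, 0.1301]
ee_rot: [0.707, -0.706, -0.04, 0.038]
wrist_force: [0.1, -0.3, 4.2]
width: 0.022
time: 22.93
tcp_pos: [0.5607, 0.3425, 0.1301]
ee_rot: [0.706, -0.706, -0.04, 0.038]
wrist_force: [-1.4, -0.6, 6.3]
width: 0.0214
tcp [0.5607 0.3425 0.1301] heading 0.11 need xyz [ -0.38  -6.52 -22.36] 
W dropper_bottle 0.57 [0.5638 0.3404 0.002 ] [323. 201.]
```

View pics/w10.png

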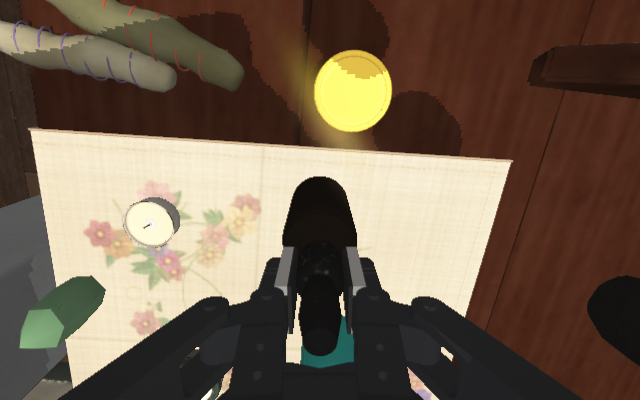

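```bash
python3 -m inch '[0,0,-0.3,0,0,0,0,-0.7,0,0,0,0,-1,0,0,0,0,-1,0,0,0,0,-1,0,0,0,0,-1,0,0,0,0,-1,0,0,0,0,-0.8,0,0,0,0,-0.5,-0.2,0,0,0,0,-0.4,0,0,0,0,-0.7,0,0,0,0,-0.8,0]' 70
python3 -m inch '[0,0,0,-0.8,0,0,0,0,-0.8,0,0,0,0,-0.8,0,0,0,0,-0.8,0,0,0,0,-0.8,0,0,0,0,-0.8,0,0,0,0,-0.8,0,0,0,0,-0.8,0,0,0,0,-0.8,0,0,0,0,-0.8,0,0,0,0,-0.8,0,0,0,0,-0.8,0]'
python3 -m inch '[0,0,0,-0.8,0,0,0,0,-0.8,0,0,0,0,-0.8,0,0,0,0,-0.8,0,0,0,0,-0.8,0,0,0,0,-0.8,0,0,0,0,-0.8,0,0,0,0,-0.8,0,0,0,0,-0.8,0,0,0,0,-0.8,0,0,0,0,-0.6,0,0,0,0,-0.4,0]'
python3 -m inch '[0,-0.3,0,-0.6,0,0,0,0,-0.3,0,0,0,0,0,0,0,0,0,0,0]'
python3 - <<'E'
from h import *
go([.602,-.103,.26]); q=look("w11","dropper_bottle bottle_seat tin_seat")
for c in("scene","side"):
    p=robot.capture(c)
    for l in "dropper_bottle bottle_seat".split():
        for d in robot.mark_of(l,p)[:2]: print(c,l,round(d["score"],2),np.round(d["point"],4))
E
```

```text
time: 24.03
tcp_pos: [0.5637, 0.2988, 0.2735]
ee_rot: [-0.706, 0.706, 0.038, -0.04]
wrist_force: [-0.8, -0.5, -2.2]
width: 0.0211
time: 25.03
tcp_pos: [0.5855, 0.1075, 0.2746]
ee_rot: [-0.706, 0.706, 0.039, -0.039]
wrist_force: [0.5, -0.2, -1.3]
width: 0.0209
time: 26.03
tcp_pos: [0.605, -0.0721, 0.2747]
ee_rot: [-0.706, 0.706, 0.038, -0.038]
wrist_force: [-0.7, 0.2, -0.3]
width: 0.0211
time: 26.37
tcp_pos: [0.6013, -0.0878, 0.2747]
ee_rot: [0.706, -0.706, -0.039, 0.039]
wrist_force: [-0.4, -0.3, -1.6]
width: 0.0212
tcp [ 0.6013 -0.0878  0.2747] heading 0.11 need xyz [-0.05  0.74 -0.76] 
W dropper_bottle 0.67 [ 0.6047 -0.0891  0.1464] [324. 200.]
W dropper_bottle 0.45 [ 0.444  -0.3294  0.01  ] [192. 317.]
W bottle_seat 0.82 [ 0.6    -0.1033  0.0074] [317. 175.]
W tin_seat 0.61 [ 0.5954 -0.0187  0.0044] [321. 104.]
W tin_seat 0.17 [ 0.4458 -0.1392  0.0008] [194. 189.]
scene dropper_bottle 0.73 [ 0.5974 -0.0879  0.1452]
scene bottle_seat 0.98 [ 0.6027 -0.105  -0.0016]
scene bottle_seat 0.59 [0.5827 0.0659 0.0046]
side dropper_bottle 0.72 [ 0.6005 -0.0914  0.1468]
side bottle_seat 0.61 [ 0.602  -0.103   0.0082]
```

View pics/w11.png

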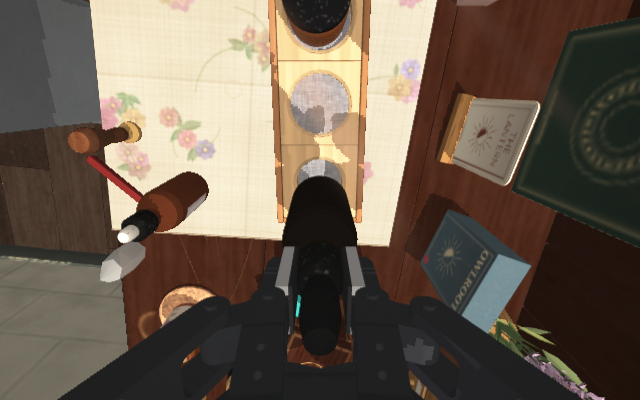

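```bash
python3 -m inch '[0,0,0,-0.35,0,0,-0.05,0.3,-0.35,0,0,0,0.8,0,0,0,0,1,0,0,0,0,1,0,0,0,0,0.7,0,0,0,0,0.4,0,0,0,0,0,0,0,0,0,0,0,0]'
python3 - <<'E'
from h import *
go([.602,-.102,.144]); q=look("w12","dropper_bottle bottle_seat")
for c in("scene","side"):
    p=robot.capture(c)
    for l in "dropper_bottle bottle_seat".split():
        for d in robot.mark_of(l,p)[:1]: print(c,l,round(d["score"],2),np.round(d["point"],4))
E
```

```text
time: 27.62
tcp_pos: [0.6019, -0.1027, 0.1907]
ee_rot: [-0.706, 0.706, 0.039, -0.039]
wrist_force: [0.1, -0.7, -0.5]
width: 0.0208
tcp [ 0.6019 -0.1027  0.1907] heading 0.109 need xyz [0.01 2.34 0.04] 
W dropper_bottle 0.71 [ 0.6052 -0.1028  0.0639] [324. 199.]
W bottle_seat 0.68 [ 0.5975 -0.1042  0.0073] [315. 182.]
W bottle_seat 0.17 [ 0.6055 -0.1036  0.0607] [324. 199.]
scene dropper_bottle 0.79 [ 0.5985 -0.1039  0.0631]
scene bottle_seat 0.88 [ 0.6022 -0.1074  0.0029]
side dropper_bottle 0.74 [ 0.6036 -0.104   0.0605]
side bottle_seat 0.76 [ 0.605  -0.1036  0.0084]
```

```bash
python3 -m inch '[0,0,0.6,0,0,0,0,0.5,0,0,0,0,0.2,0,0,0,0,0.2,0,0,0,0,0,0,0]'
python3 -m inch '[0,0,0.25,0,0,0,0,0.25,0,0,0,0,0,0,0,0,0,0,0,0]'
python3 - <<'E'
from h import *
go([.602,-.102,.144])
E
```

```text
time: 28.48
tcp_pos: [0.6011, -0.1019, 0.1593]
ee_rot: [0.706, -0.706, -0.038, 0.04]
wrist_force: [-0.1, 0.2, -1.7]
width: 0.0208
time: 28.82
tcp_pos: [0.6017, -0.102, 0.1504]
ee_rot: [0.706, -0.706, -0.039, 0.039]
wrist_force: [-0.2, 0.9, -1.3]
width: 0.0208
tcp [ 0.6017 -0.102   0.1504] heading 0.11 need xyz [ 0.02  0.32 -0.  ]
```

Inside the hollow with no contact; seat it.

```bash
python3 -m inch '[0,0,0.15,0,0,0,0,0.1,0,0,0,0,0.08,0,0,0,0,0,0,0]'
python3 - <<'E'
from h import *
go([.602,-.102,.144]); print(robot.sense()["wrist_force"])
E
```

```text
time: 29.15
tcp_pos: [0.602, -0.1022, 0.1443]
ee_rot: [-0.706, 0.706, 0.039, -0.039]
wrist_force: [-0.2, -0.0, 0.2]
width: 0.0213
tcp [ 0.602  -0.1022  0.1443] heading 0.11 need xyz [-0.    0.01  0.01] 
[-0.20863957 -0.042416    0.17767018]
```

```bash
python3 -m inch '[0,0,0.06,0,0,0,0,0,0,0,0.5,0,0,0,0,0.7,0,0,0,0,0.9,0,0,0,0,1,0,0,0,0,1,0,0,0,0,1,0,-0.4,0,0,1,0,-0.8,0,0,1,0,-1,0,0,1,0,-1,0,0,1,0,-1,0,0]'
python3 -m inch '[1,0,-1,0,0,1,0,-0.6,0,0,1,0,0,0,0]'
python3 - <<'E'
from h import *
go([.463,.1555,.2]); q=look("w13","dropper_bottle",True)
print("pred bulb tip",proj(q,[.602,-.103,.174]).round(),"base",proj(q,[.602,-.103,.014]).round())
for c in("scene","side"):
    p=robot.capture(c)
    for l in "dropper_bottle salve_tin".split():
        for d in robot.mark_of(l,p)[:2]: print(c,l,round(d["score"],2),np.round(d["point"],4))
E
```

```text
time: 30.15
tcp_pos: [0.6018, -0.1021, 0.2283]
ee_rot: [-0.706, 0.706, 0.039, -0.039]
wrist_force: [1.4, 0.3, -1.0]
width: 0.0853
time: 30.4
tcp_pos: [0.6034, -0.1025, 0.262]
ee_rot: [-0.706, 0.706, 0.041, -0.037]
wrist_force: [0.2, -0.1, 0.6]
width: 0.0852
tcp [ 0.6034 -0.1025  0.262 ] heading 0.11 need xyz [-5.58  3.06 13.6 ] 
W dropper_bottle 0.63 [ 0.6053 -0.1068  0.0173] [320. 171.]
pred bulb tip [317. 216.] base [317. 167.]
scene dropper_bottle 0.84 [ 0.6006 -0.1055  0.0166]
scene salve_tin 0.71 [ 0.5767  0.4265 -0.0007]
scene salve_tin 0.6 [0.4589 0.1518 0.0006]
side dropper_bottle 0.88 [ 0.6008 -0.1048  0.0139]
side dropper_bottle 0.66 [ 0.6025 -0.1026  0.0103]
side salve_tin 0.54 [0.5767 0.427  0.0022]
side salve_tin 0.44 [0.459  0.1572 0.0015]
```

```bash
python3 -m inch '[1,-0.4,0,1,0,1,-0.4,0,1,0,1,-0.4,0,1,0,1,-0.4,0,1,0,1,-0.4,0,1,0,1,-0.4,0,1,0,1,-0.4,0,1,0,1,-0.4,0,1,0,1,-0.4,0.3,1,0,1,-0.4,0.5,1,0,1,-0.4,0.5,1,0,1,-0.4,0.5,1,0]'
python3 -m inch '[1,-0.4,0.5,1,0,1,-0.4,0.5,0.6,0,1,0,0,0,0,1,0,0,0,0]'
python3 - <<'E'
from h import *
go([.463,.1555,.2])
p,q=wcap(); save("w14",q)
for d in robot.masks_of("salve_tin",p)[:2]:
    m=d["region"].astype(np.uint8); (c,r)=cv2.minEnclosingCircle(np.argwhere(m)[:,::-1].astype(np.float32))
    print(d["score"],np.round(c),r,ray(q,c,.012).round(4))
for d in robot.mark_of("salve_tin",p)[:2]: print(d["score"],np.round(d["point"],4))
# white lid label centre
hsv=cv2.cvtColor(q["image"],cv2.COLOR_BGR2HSV)
E
```

```text
time: 31.8
tcp_pos: [0.4795, 0.1268, 0.2224]
ee_rot: [0.706, -0.706, -0.039, 0.039]
wrist_force: [0.1, 0.2, 0.6]
width: 0.0854
time: 32.13
tcp_pos: [0.4602, 0.1561, 0.2025]
ee_rot: [-0.706, 0.706, 0.039, -0.04]
wrist_force: [0.5, -1.9, 0.3]
width: 0.0856
tcp [0.4602 0.1561 0.2025] heading 0.112 need xyz [ 0.14  0.12 -0.05] 
0.7 [321. 180.] 27.639266967773438 [0.4617 0.1547 0.012 ]
```

```bash
python3 -m inch '[1,0.07,1,-0.06,0,1,0,1,0,0,1,0,1,0,0,1,0,1,0,0,1,0,1,0,0,1,0,1,0,0,1,0,1,0,0,1,0,1,0,0,1,0,0.5,0,0,1,0,0,0,0,1,0,0,0,0]'
python3 - <<'E'
from h import *
go([.4615,.155,.031]); 
p,q=wcap()
for d in robot.mark_of("salve_tin",p)[:2]: print(d["score"],np.round(d["point"],4))
E
```

```text
time: 33.2
tcp_pos: [0.4628, 0.1544, 0.0332]
ee_rot: [-0.706, 0.706, 0.039, -0.038]
wrist_force: [-0.0, -0.6, 0.4]
width: 0.0852
tcp [0.4628 0.1544 0.0332] heading 0.109 need xyz [-0.06  0.11  0.04] 
0.82 [0.4659 0.1566 0.0015]
```

```bash
python3 -m inch '[1,0,0.1,0.03,0,0,0,0,0,0,0,0,0,0,0,0,0,0,0,0,0,0,0,0,0,0,0,0,0,0,0,0,0,0,0,0,0,0,0,0]' 40
python3 -m inch '[0,0,-0.3,0,0,0,0,-1,0,0,0,0,-1,0,0,0,0,-1,0,0,0,0,-1,0,0,0,0,-0.7,0,0,0,0,0,0,0]'
python3 - <<'E'
from h import *
go([.5925,-.0175,.131]); 
p,q=wcap(); save("w15",q)
for d in robot.mark_of("salve_tin",p)[:2]: print(d["score"],np.round(d["point"],4))
E
```

```text
time: 33.97
tcp_pos: [0.4623, 0.1558, 0.0316]
ee_rot: [0.706, -0.706, -0.039, 0.039]
wrist_force: [-1.9, -0.8, 8.4]
width: 0.0513
time: 34.55
tcp_pos: [0.4637, 0.1561, 0.1336]
ee_rot: [0.707, -0.705, -0.04, 0.037]
wrist_force: [0.7, 0.2, -0.4]
width: 0.0518
tcp [0.4637 0.1561 0.1336] heading 0.11 need xyz [ 5.45  0.14 -9.33] 
0.72 [0.467  0.1605 0.104 ]
```

View pics/w15.png

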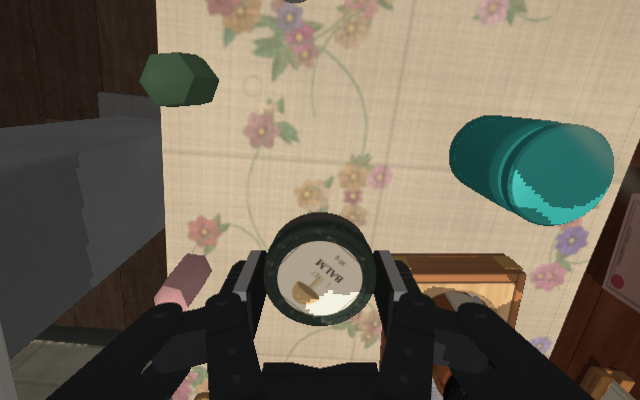

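```bash
python3 - <<'E'
from h import *
p,q=wcap(); print("lid centre",ray(q,(320,281),.124).round(4)); m=robot.masks_of("salve_tin",p)
for d in m[:1]:
    c,r=cv2.minEnclosingCircle(np.argwhere(d["region"])[:,::-1].astype(np.float32)); print(c,r)
E
python3 -m inch '[0,0,-1,0,0,0,0,-1,0,0,0,0.2,-1,-0.4,0,0,0.6,0,-1,0,0,0.6,0,-1,0,0,0.6,0,-1,0,0,0.6,0,-1,0,0,0.6,0,-1,0,0,0.6,0,-1,0,0,0.6,0,-1,0,0,0.6,0,-1,0,0,0.4,0,-0.8,0]'
python3 -m inch '[0,0,0,0,0,0,0,0,0,0]'
python3 - <<'E'
from h import *
go([.5925,-.0178,.0616])
p,q=wcap(); save("w16",q)
for l in("salve_tin","tin_seat"):
  for d in robot.mark_of(l,p)[:2]: print(l,d["score"],np.round(d["point"],4))
for c in("scene","side"):
    p=robot.capture(c)
    for l in "salve_tin tin_seat".split():
        for d in robot.mark_of(l,p)[:3]: print(c,l,round(d["score"],2),np.round(d["point"],4))
E
```

```text
lid centre [0.4623 0.1552 0.124 ]
(318.84857177734375, 269.3568115234375) 58.75740051269531
time: 35.75
tcp_pos: [0.5901, -0.0173, 0.1895]
ee_rot: [-0.706, 0.706, 0.038, -0.039]
wrist_force: [-0.3, -0.2, -0.4]
width: 0.0514
time: 35.92
tcp_pos: [0.5892, -0.0166, 0.1895]
ee_rot: [-0.706, 0.706, 0.037, -0.039]
wrist_force: [-0.5, 0.9, -1.1]
width: 0.0515
tcp [ 0.5892 -0.0166  0.1895] heading 0.108 need xyz [ 0.17  6.4  -0.07] 
salve_tin 0.71 [ 0.5953 -0.0148  0.1623]
tin_seat 0.73 [ 0.5929 -0.0144  0.003 ]
scene salve_tin 0.67 [5.788e-01 4.265e-01 3.000e-04]
scene salve_tin 0.49 [ 0.5857 -0.0182  0.1611]
scene tin_seat 0.68 [ 0.592  -0.017   0.0046]
side salve_tin 0.63 [0.5752 0.4263 0.0061]
side salve_tin 0.37 [ 0.5886 -0.0133  0.1601]
```

```bash
python3 -m inch '[0,0.16,0.8,-0.04,0,0,0,1,0,0,0,0,1,0,0,0,0,1,0,0,0,0,1,0,0,0,0,0.8,0,0,0,0,0.4,0,0,0,0,0.1,0,0,0,0,0,0,0,0,0,0,0,0]'
python3 - <<'E'
from h import *
go([.5925,-.0178,.0616])
E
```

```text
time: 37.2
tcp_pos: [0.5937, -0.016, 0.0698]
ee_rot: [-0.706, 0.706, 0.039, -0.038]
wrist_force: [0.0, 0.2, -0.9]
width: 0.0517
tcp [ 0.5937 -0.016   0.0698] heading 0.11 need xyz [-0.07  0.41 -0.08]
```

```bash
python3 -m inch '[0,-0.05,0.15,-0.06,0,0,0,0.12,0,0,0,0,0.08,0,0,0,0,0,0,0]'
python3 -m inch '[0,0,0.05,0,0,0,0,0,0,0]'
E=1
python3 - <<'E'
from h import *
go([.5925,-.0178,.0616])
E
```

```text
time: 37.53
tcp_pos: [0.592, -0.0172, 0.0618]
ee_rot: [0.706, -0.706, -0.039, 0.039]
wrist_force: [0.4, 0.4, -0.6]
width: 0.0522
time: 37.7
tcp_pos: [0.5921, -0.0172, 0.0617]
ee_rot: [0.706, -0.706, -0.039, 0.039]
wrist_force: [-2.5, -0.2, 7.5]
width: 0.0515
tcp [ 0.5921 -0.0172  0.0617] heading 0.11 need xyz [ 0.02  0.01 -0.03]
```

```bash
python3 -m inch '[0.75,0,0,0,0,0.8,0,0,0,0,0.9,0,0,0,0,1,0,0,0,0,1,0,-0.5,0,0,1,0,-1,0,0,1,0,-1,0,0,1,0,-1,0,0,1,0,-1,0,0,1,0,-1,0,0,1,0,-1,0,0,1,0,-1,0,0]'
python3 -m inch '[1,0,-1,0,0,1,0,-1,0,0,1,0,0,0,0,1,0,0,0,0]'
python3 - <<'E'
from h import *
go([.592,-.0172,.06])
p,q=wcap()
im=q["image"]; a=im[100:340,130:510]
s=robot.capture("side"); b=s["image"][130:290,190:540]
cv2.imwrite("pics/fin.png",np.vstack([cv2.resize(a,(600,330),interpolation=cv2.INTER_CUBIC),cv2.resize(b,(600,270),interpolation=cv2.INTER_CUBIC)]))
L="tester_jar lidded_candle dropper_bottle salve_tin spray_bottle tealight tin_seat".split()
for l in L:
  for d in robot.mark_of(l,p)[:3]: print("W",l,round(d["score"],2),np.round(d["point"],4))
  for d in robot.mark_of(l,s)[:3]: print("side",l,round(d["score"],2),np.round(d["point"],4))
E
```

```text
time: 38.7
tcp_pos: [0.592, -0.0173, 0.2127]
ee_rot: [-0.706, 0.706, 0.039, -0.039]
wrist_force: [0.5, 0.4, -0.2]
width: 0.0853
time: 39.03
tcp_pos: [0.5927, -0.0173, 0.2525]
ee_rot: [0.706, -0.706, -0.04, 0.038]
wrist_force: [-0.7, 0.3, -1.1]
width: 0.0854
tcp [ 0.5927 -0.0173  0.2525] heading 0.11 need xyz [-0.06  9.62  0.01] 
side tester_jar 0.59 [ 0.4424 -0.3281  0.0101]
side tester_jar 0.45 [ 0.4228  0.3088 -0.0008]
side tester_jar 0.4 [ 0.4414 -0.3224 -0.0035]
W lidded_candle 0.75 [0.5795 0.0698 0.0114]
W lidded_candle 0.72 [ 0.5996 -0.2242  0.    ]
side lidded_candle 0.69 [ 6.009e-01 -2.203e-01  4.000e-04]
W dropper_bottle 0.79 [ 0.6039 -0.1043  0.0162]
side dropper_bottle 0.7 [ 0.6028 -0.1053  0.0145]
W salve_tin 0.72 [ 0.5964 -0.0136  0.0325]
side salve_tin 0.69 [0.5729 0.4264 0.0025]
side salve_tin 0.58 [ 0.5942 -0.0158  0.0335]
W spray_bottle 0.85 [ 0.4491 -0.1408 -0.0033]
side spray_bottle 0.78 [ 0.4424 -0.1362  0.0017]
W tealight 0.3 [ 0.6003 -0.1032  0.0072]
side tealight 0.46 [ 0.4266  0.3095 -0.0012]
side tealight 0.31 [ 0.5891 -0.0152  0.0073]
side tin_seat 0.56 [ 0.5908 -0.0189  0.0039]
side tin_seat 0.4 [ 0.6035 -0.1025  0.0093]
```

View pics/fin.png

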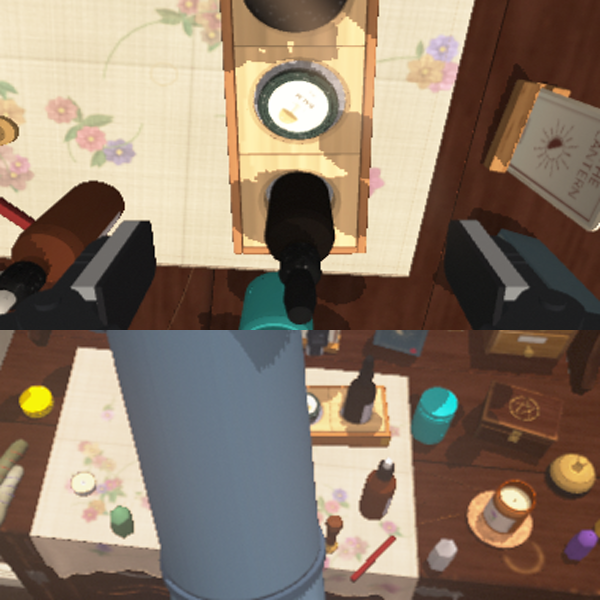

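```bash
python3 -c "
from bench import robot
print(robot.hand_in())"
```

```text
the job is handed in; nothing more can be done
None
```

I moved the tester jar onto the coaster. Then I put the black-lidded candle, the dropper bottle and the salve tin each into its hollow, in that order. I handed in at about 39 s of the 102 s allowed.

**Last checks:**
- **Tester jar:** a view after placing it showed it upright near the centre of the coaster, and the last picture shows it unchanged.
- **Candle and tin:** both met the floor of their hollow at the height the sizes predict.
- **Dropper bottle:** it went down to its expected height. Contact there was only faint, but the cameras put its base at 14–16 mm, against 14 mm for the hollow floor.
- **Spray bottle and tea light:** both still stand where they were, and nothing has tipped over.

**Where checks disagreed:**
- **Tin height:** the cameras read the tin's underside at about 33 mm, against 30 mm when fully down. That is within their 4 mm accuracy, and the contact height agreed with 30 mm.
- **Tin position:** it looks about 3 mm off centre in its hollow, which is inside the clearance.
- **Candle height:** the last wrist picture read its base at 11 mm instead of 16 mm, slightly outside the stated accuracy. I trusted the contact height and the view taken after placing it.

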